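# Swing check of a bench magnifier

## Robot

A 6-joint arm with a two-finger parallel gripper is mounted at the origin on the work surface. World frame = base frame: x ahead of the robot, y to its left, z up, the work surface at z = 0. Lengths are in m, angles in rad, forces in N, time in s.
With the tool pointing down it reaches from about 0.35 to 0.975 m from the base axis. Payload 17.4 kg.
Tool frame: the origin (TCP) lies at the very end of the fingers, on their centre line; the grasp point (between the pads) lies 19 mm behind it; z points along the fingers, y is the line along which they close (so a half turn about z gives the same grasp; the last joint's range is limited). The gripper opens to 85 mm and grips with 20 to 120 N. Pads are 22 mm wide; open, the fingers measure 114 mm over their backs; the gripper's body (76 mm by 85 mm) begins 54 mm behind the grasp point. The pads swing forward as they close: fully open they stand 13 mm farther back than shut.
Start: joints at [1.241, 0.116, 1.442, -0, 1.584, -0.038], TCP at [0.194, 0.646, 0.231] pointing down, gripper open.
Joint ranges: [-2.83, 2.83], [-0.83, 2.19], [0.07, 2.5], [-1.14, 4.28], [0.01, 3], [-2.97, 2.97]. Speed limits (rad/s): [1.89, 1.89, 2.22, 3.14, 3.14, 3.14].

## Interface

Orientations are given as a unit quaternion [x, y, z, w].
In Python, from cell import ctrl gives the robot as it stands.
- The arm moves only by the tool arm_command, never from a script. Its argument "motion" is one flat list of numbers, 5 for each row, row after row: the finger opening in mm, from 0 to 85.4, then the shift along the tool's x, y, z in units of 60 cm (1.0 is 60 cm), then the turn about the tool's z in units of pi rad (1.0 is pi rad). In form: [hand, tx, ty, tz, twist, hand, tx, ty, tz, twist, ...]. A call has 1 to 10 rows; each row is the pose to reach, as a shift and turn from the pose commanded when the call began, along the tool's axes at that moment, turning the shorter way round; what a row does not reach only later rows make up. A row lasts 1/10 s, in which the tool goes at most 50 mm and 8.59 degrees, less where a joint would pass 70% of its speed; a pose out of reach is approached as far as the arm can. A call with a number of a shift or a turn outside -1 to 1 is refused whole. A call with a gripper value outside its range is refused whole. The fingers move at their own pace and stop on an object; the grip force is fixed at half the most. Time passes only in rows, so rows that repeat a pose let the fingers close. It gives the time, the measured TCP pose, the force, the opening and the grip force at its end, in the units of the state.
- ctrl.get_obs(): the state, without advancing time (a new reading comes with each control period).
- ctrl.grab_frame(name): name is "side" or "top" or "wrist"; returns a dict with "img" (400x640x3 uint8, red, green, blue), "range_z" (400x640 float32, m along the optical axis (not along the pixel's ray), 0 where there is no reading), "mtx" (3x3 intrinsics, pixels), "view" (4x4, takes a point from world to camera coordinates). Camera axes: x right, y down, z forward; pixel columns grow to the right and rows downward; lengths in m; the calibration is good to about 2 mm. A picture is of the moment at which its call begins.
- ctrl.finish_job(): hands the job in; it is judged then, once.
Trained networks look in a picture, given as the dict that the camera call returned (one of the last four; its "shot" number tells which), for a name from the list of things; names that differ only in an ending like _2 or _b are one class to them, and where a whole thing is asked for, a point or a joint stands for the part that bears it (a point fixed in the world has none). Each returns a list of dicts, best first, with "score" (0 to 1); they miss things now and then, are a little off and sometimes report something else, mostly with a low value. They report only what shows in the picture. A call takes as long as a camera call.
- ctrl.trace(name, picture): "region" (400x640 bool, what is visible of it) and "rect" ([left, top, right, bottom] in pixels, round what is visible of it).
The state is a dict: "t": time; "q": joint angles; "joint_vel": joint speeds; "joint_efforts": joint torques, N m; "position": TCP position; "orientation": TCP orientation; "wrist_force": force on the tool from outside, world axes, zero at the start; "wrist_torque": the same for the moment, N m; "opening": finger opening in m; "grasp_force": force on a finger pad.
Only numpy, scipy, OpenCV 4.12 (cv2) and the standard library are available. Lean on these libraries where they do the work, as an engineer would, in place of code of your own. Each camera call takes 0.05 s, during which the arm holds its last target. There are 200 camera calls.

## Task

Check that the bench magnifier swings freely: take the upright knob at the near end of its arm, draw the arm at least 25 degrees to one side without reaching its stops, and let go so that it swings by itself. Shadow the swinging knob with the gripper without touching it, keeping the gripper's centre within 30 mm sideways of the knob and the fingertips no more than 50 mm above its top, for at least 6 seconds without a break while the arm still swings widely. Then catch the knob, bring the arm to rest in its middle position and let go so that it stays there; never fling the arm and leave the other things on the bench where they are.

Things in the scene. Friction and masses are not known exactly. Their poses are not given: they have to be found in the camera images.
- magnifier (a joint): magnifier arm's swing angle about its vertical post, rad; positive anticlockwise from above (knob goes to the stand's -y). 0: middle, where a weak hub spring (0.047 N m/rad) centres it. Stops at +-0.70, keep within 0.66. Inertia 0.022 kg m2 (mass 0.8 kg, varies 30 percent), damping 0.0015 N m s/rad, almost no friction; period about 4.3 s. Amplitude above 0.17 rad counts as swinging widely
- knob_top (a point): top centre of the black upright knob at the near end of the white arm: cylinder 24 mm across, 55 mm tall, top 205 mm above the table, axis 260 mm from the post's axis. Grip its upper 45 mm: below are the white tab it stands on (26 mm wide) and the lens ring (112 mm across, centre 175 mm from the post's axis, top 146 mm above the table). Its height never changes
- pivot (a point): point on the post's vertical axis, at the height of the knob's top (205 mm above the table), around which the knob swings. The post itself ends lower, at 152 mm
- stand: fixed stand of the magnifier: round dark steel foot of 150 mm diameter with a steel post; origin at the centre of the underside, -x axis points along the arm's middle position, towards the robot
- phone: bystander: dark phone lying on the teal mat, 150 x 72 x 9 mm, long along its x; origin under its centre
- tray: bystander: grey compartment tray for screws, 100 x 140 x 20 mm; origin under its centre
- cleaner: bystander: white bottle, 48 mm diameter, 110 mm tall, upright; origin under its centre
- driver: bystander: screwdriver with blue handle lying on the bench along its own x; origin under its middle

How it is judged:
By the outcome, as a careful person would: the job done as asked, in the order asked, and still so for the second after the job is handed in, with the robot touching nothing.
It also fails if it takes over 58 s, if anything falls off the work surface, if the arm or the gripper's body presses on something with over 40 N, if the wrist force passes 120 N, or if a joint passes its speed limit or range.

## Working session

There is one attempt and no reset: what is moved stays moved. The work goes in short steps, Python scripts to look and compute and a tool call to move; the robot and the scene stay as the last step left them, time stands still between calls to the robot, and variables do not carry over. Pictures are saved under pics/ and viewed, at most 10 in all, crops included, and the job is handed in when it is done.

Besides the shell and the picture viewer there is one more tool, called after "Emit:" by a JSON object that holds its "fn" and its "kwargs". arm_command: Moves the arm, as the interface text tells. Its arguments: {"type":"object","properties":{"motion":{"type":"array"}},"required":["motion"]}

```bash
mkdir -p pics; ls; cat > h.py <<'E'
import numpy as np, cv2
from cell import ctrl
def save(f,n): cv2.imwrite(f'pics/{n}.png',f['img'][...,::-1])
def pts(f,m):
    v,u=np.nonzero(m&(f['range_z']>0)); z=f['range_z'][v,u]; K=f['mtx']
    c=np.stack([(u-K[0,2])*z/K[0,0],(v-K[1,2])*z/K[1,1],z,np.ones_like(z)])
    return (np.linalg.inv(f['view'])@c)[:3].T
E
python3 - <<'E'
from h import *
np.set_printoptions(precision=4,suppress=True)
o=ctrl.get_obs(); print({k:np.round(v,3) for k,v in o.items()})
for n in ('top','side'):
    f=ctrl.grab_frame(n); save(f,n+'0'); print(n,f['view'],f['mtx'])
    for k in ('knob_top','stand','phone','tray','cleaner','driver'):
        for r in ctrl.trace(k,f)[:2]:
            p=pts(f,r['region'])
            if len(p): print(k,round(r['score'],2),r['rect'],len(p),'med',np.median(p,0),'lo',np.percentile(p,3,0),'hi',np.percentile(p,97,0))
    p=pts(f,np.ones((400,640),bool)); s=p[(p[:,2]>.19)&(p[:,2]<.215)&(p[:,0]>.3)&(p[:,0]<1)]
    if len(s): print('z~.2 pts',len(s),np.median(s,0),s.min(0),s.max(0))
E
```

```text
pics
{'t': np.float64(0.0), 'q': array([ 1.241,  0.116,  1.442,  0.   ,  1.584, -0.038]), 'joint_vel': array([-0.002,  0.   ,  0.001, -0.001, -0.001,  0.001]), 'joint_efforts': array([  0.   , -73.203, -63.245,  -0.   ,   0.007,  -0.   ]), 'position': array([0.194, 0.646, 0.231]), 'orientation': array([ 0.145,  0.989, -0.001, -0.   ]), 'wrist_force': array([ 1.138, -1.199, -0.079]), 'wrist_torque': array([ 0.022, -0.003, -0.033]), 'grasp_force': np.float64(0.0), 'opening': np.float64(0.085)}
top [[ 0.0213 -0.9997  0.0135  0.0095]
 [-0.993  -0.0227 -0.1155  0.5664]
 [ 0.1158 -0.011  -0.9932  1.3968]
 [ 0.      0.      0.      1.    ]] [[433.2609   0.     322.942 ]
 [  0.     433.2609 202.6706]
 [  0.       0.       1.    ]]
knob_top 0.75 [304.2, 146.5, 344.2, 241.0] 1617 med [0.5518 0.0098 0.1412] lo [ 0.4547 -0.0345  0.1275] hi [0.7125 0.0651 0.2034]
stand 0.75 [308.6, 137.6, 362.4, 240.7] 2767 med [0.6457 0.0021 0.1367] lo [ 0.4694 -0.0803  0.0144] hi [0.7642 0.0622 0.1553]
stand 0.27 [428.9, 235.2, 471.7, 280.0] 235 med [ 0.3683 -0.4308  0.0246] lo [ 0.3336 -0.4665  0.0135] hi [ 0.
[... 1146 characters left out ...]
.1, 230.8] 2330 med [ 0.6429 -0.0104  0.1316] lo [ 0.4451 -0.0866  0.0025] hi [0.7572 0.0684 0.1806]
phone 0.93 [286.7, 231.7, 312.2, 261.4] 686 med [0.4486 0.0164 0.0123] lo [ 0.3881 -0.0347  0.0079] hi [0.5209 0.0702 0.0157]
tray 0.83 [204.5, 178.0, 242.1, 205.2] 730 med [0.4564 0.4552 0.007 ] lo [ 0.4057  0.3767 -0.0016] hi [0.5105 0.5437 0.02  ]
cleaner 0.73 [434.4, 265.2, 453.8, 296.8] 464 med [ 0.5876 -0.4294  0.0651] lo [ 0.5783 -0.4472  0.0126] hi [ 0.6065 -0.408   0.1112]
driver 0.86 [393.3, 301.2, 412.4, 369.5] 444 med [ 0.3601 -0.4403  0.0229] lo [ 0.3282 -0.4739 -0.0001] hi [ 0.4044 -0.4     0.0274]
z~.2 pts 302 [0.455  2.2465 0.2032] [0.3029 0.0281 0.1901] [0.9993 2.2734 0.215 ]
```

```bash
python3 - <<'E'
from h import *
np.set_printoptions(precision=4,suppress=True)
f=ctrl.grab_frame('top')
im=f['img'][...,::-1][120:270,240:440]; cv2.imwrite('pics/topc.png',cv2.resize(im,None,fx=4,fy=4,interpolation=cv2.INTER_CUBIC))
p=pts(f,np.ones((400,640),bool)); p=p[(p[:,0]>.4)&(p[:,0]<.85)&(abs(p[:,1])<.16)]
s=p[(p[:,2]>.195)]; print('knob',s.mean(0),(s.min(0)+s.max(0))/2,len(s))
k=s.mean(0)[:2]
a=p[(p[:,2]>.11)&(p[:,2]<.17)]; 
for x in np.arange(.44,.76,.02):
    b=a[abs(a[:,0]-x)<.01]
    if len(b): print(round(x,2),len(b),b[:,1].min(),b[:,1].max(),b[:,2].max())
ft=p[(p[:,2]>.008)&(p[:,2]<.035)&(p[:,0]>.57)]
if len(ft)>9:
    (c,r)=cv2.minEnclosingCircle(ft[:,:2].astype(np.float32)); print('foot',c,r,np.median(ft[:,2]),len(ft), ft.min(0),ft.max(0))
E
```

```text
knob [0.4544 0.043  0.2057] [0.4535 0.0434 0.2057] 52
0.44 19 0.0327858856219823 0.05714556108216186 0.14547374057233675
0.46 16 0.02718681475320177 0.05409123397202263 0.14544493012017234
0.48 78 -0.005396777323153953 0.049070166532723475 0.1531038655438537
0.5 180 -0.02602709829127777 0.06766749897075322 0.15219858838735867
0.52 225 -0.032264883485727515 0.07406901161451798 0.1529579757332027
0.54 237 -0.031948164780302164 0.07757736221386669 0.15274513772618703
0.56 214 -0.031476988697850615 0.07465586040393099 0.15154479982683422
0.58 158 -0.022096340314225082 0.0630145215680849 0.1543960934154458
0.6 54 -0.009700271264338735 0.03308424844573874 0.15217951414784925
0.62 50 -0.012367926501625 0.012138451565691679 0.14639965053419224
0.64 55 -0.018205949517857478 0.009304379517796637 0.1450756950084544
0.66 49 -0.023867919803606343 0.003458564817768052 0.14698677266778049
0.68 69 -0.035880367691718575 -0.00216163769979609 0.16015116182897926
0.7 96 -0.044454295539134374 -0.0009202422183442263 0.15814730884961037
0.72 63 -0.04095144840689389 -0.001047494674902845 0.15874508178805513
foot (0.7073192596435547, 0.000894423748832196) 0.20055511593818665 0.02054854597391098 1279 [ 0.5704 -0.1593  0.008 ] [0.8405 0.1596 0.0332]
```

View pics/topc.png

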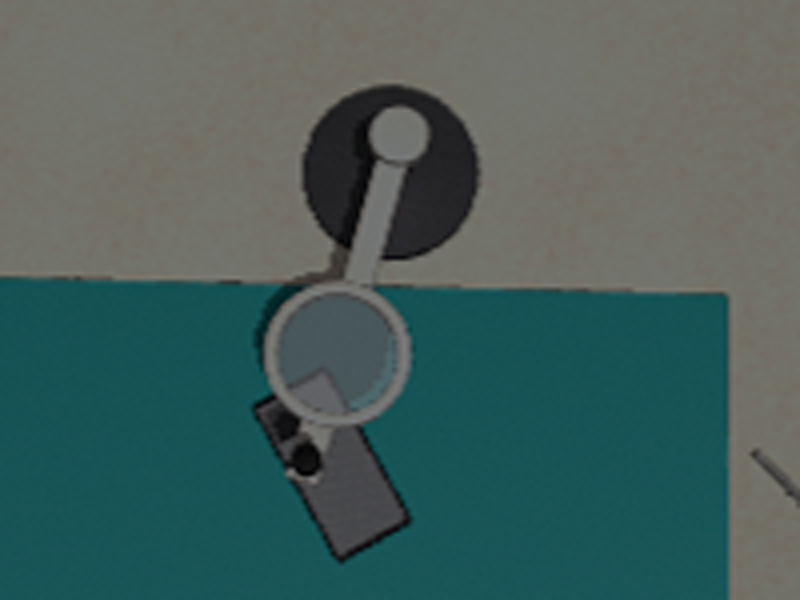

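View pics/side0.png

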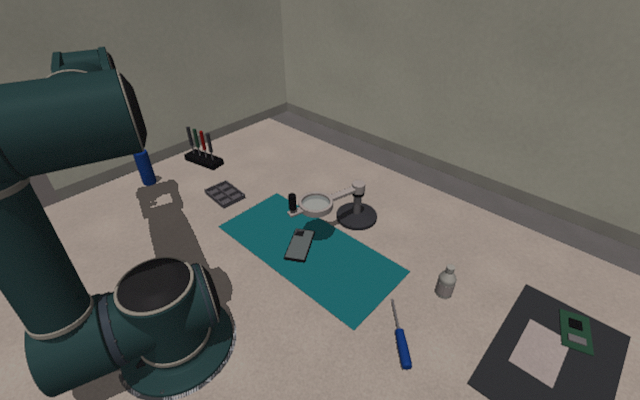

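The picture shows the hub at crop (400,135), the lens ring at (338,352) and the black knob at (305,460). It hangs over the phone, and the other things are well away. Next I fit the arm's silhouette to get the pivot and the rest angle, then work out the approach.

```bash
cat >> h.py <<'E'
from scipy.optimize import minimize, minimize_scalar, least_squares
import json
def sil(f):
    """pixels' ray hits on z=.142 with label 1 (arm seen), 0 (something lower seen)"""
    v,u=np.mgrid[0:400,0:640]; v,u=v.ravel(),u.ravel(); K=f['mtx']; T=np.linalg.inv(f['view'])
    d=T[:3,:3]@np.stack([(u-K[0,2])/K[0,0],(v-K[1,2])/K[1,1],np.ones(len(u))]); c=T[:3,3]
    z=f['range_z'].ravel(); pz=c[2]+d[2]*z
    s=(.142-c[2])/d[2]; xy=(c[:2,None]+d[:2]*s).T
    r=np.hypot(*(xy-[.706,-.022]).T)
    ok=(z>0)&(r<.25)&(pz<.17)
    return xy[ok],(pz[ok]>.11).astype(float)
def cost(xy,l,px,py,a,hw=.0125):
    e=np.array([np.cos(a),np.sin(a)]); q=xy-[px,py]; al=q@e; pe=abs(q@[-e[1],e[0]])
    m=(al>.03)&(al<.24)
    sd=np.maximum(np.minimum(hw-pe,.2-al),.056-np.hypot(al-.175,pe)); w=1/(1+np.exp(-sd/.0015))
    w=w[m|True]; n=(al<.03)|(al>.23)
    return np.sum(((w-l)**2)[~n])+ .25*np.sum(n)*0
R0=json.load(open('rest.json')) if __import__('os').path.exists('rest.json') else None
def theta(f,full=False):
    xy,l=sil(f); px,py,a0=R0
    g=np.arange(-.75,.75,.02); k=g[np.argmin([cost(xy,l,px,py,a0+t) for t in g])]
    r=minimize_scalar(lambda t:cost(xy,l,px,py,a0+t),bounds=(k-.03,k+.03),method='bounded')
    return r.x, int(l.sum())
def knob(t): return np.array([R0[0]+.26*np.cos(R0[2]+t),R0[1]+.26*np.sin(R0[2]+t)])
def rows(o,targets):
    """targets: (x,y,z,theta_orient,hand) -> rows relative to pose o=(x,y,z,psi), tool down"""
    out=[]
    x,y,z,psi=o; ty=np.array([np.cos(psi),np.sin(psi)]); tx=np.array([np.sin(psi)*-1,np.cos(psi)]) 
    for X,Y,Z,th,h in targets:
        d=np.array([X-x,Y-y]); tw=-(R0[2]-np.pi/2+th-psi); tw=(tw+np.pi)%(2*np.pi)-np.pi
        out.append([h,round(d@tx/.6,3),round(d@ty/.6,3),round((z-Z)/.6,3),round(tw/np.pi,3)])
    return out
def pose(o):
    q=o['orientation']; from scipy.spatial.transform import Rotation as R
    M=R.from_quat(q).as_matrix(); return [*o['position'],np.arctan2(M[1,1],M[0,1])],M
E
python3 - <<'E'
from h import *
import h
f=ctrl.grab_frame('top'); xy,l=sil(f)
b=None
for hw in (.009,.011,.013):
    r=minimize(lambda p:cost(xy,l,*p,hw),[.706,-.022,2.889],method='Nelder-Mead',options=dict(xatol=1e-5,fatol=1e-3)); print(hw,r.x,r.fun)
    if b is None or r.fun<b.fun: b=r
p=pts(f,np.ones((400,640),bool)); s=p[(p[:,2]>.195)&(abs(p[:,0]-.455)<.03)&(abs(p[:,1]-.043)<.03)]; k=s.mean(0)[:2]
print('knob',k,'from fit',b.x[:2]+.26*np.array([np.cos(b.x[2]),np.sin(b.x[2])]))
hp=p[(p[:,2]>.147)&(np.hypot(p[:,0]-.706,p[:,1]+.022)<.04)]; print('hub',(hp.min(0)+hp.max(0))/2,len(hp))
json.dump(list(map(float,b.x)),open('rest.json','w')); h.R0=b.x
po,M=pose(ctrl.get_obs()); print(po,M.round(3))
print(theta(f)); print(rows(po,[(*k,.27,0,85)]))
E
```

```text
0.009 [ 0.706391   -0.02249889  2.8877296 ] 54.57387459989296
0.011 [ 0.70637728 -0.02237289  2.88845792] 33.527107788241636
0.013 [ 0.70634483 -0.02239974  2.88829655] 33.49560355083658
knob [0.45414989 0.04293168] from fit [0.45464099 0.04275529]
hub [ 0.70450325 -0.0224778   0.15349017] 171
[np.float64(0.19418529025709128), np.float64(0.6464625498386092), np.float64(0.23130627575718515), np.float64(1.279001288833396)] [[-0.958  0.288  0.   ]
 [ 0.288  0.958 -0.   ]
 [-0.    -0.    -1.   ]]
(np.float64(7.404717350855921e-06), 1536)
[[85, np.float64(-0.704), np.float64(-0.839), np.float64(-0.064), np.float64(-0.012)]]
```

Emit:
{"fn": "arm_command", "kwargs": {"motion": [85,-0.704,-0.839,-0.064,-0.012,85,-0.704,-0.839,-0.064,-0.012,85,-0.704,-0.839,-0.064,-0.012,85,-0.704,-0.839,-0.064,-0.012,85,-0.704,-0.839,-0.064,-0.012,85,-0.704,-0.839,-0.064,-0.012,85,-0.704,-0.839,-0.064,-0.012,85,-0.704,-0.839,-0.064,-0.012,85,-0.704,-0.839,-0.064,-0.012,85,-0.704,-0.839,-0.064,-0.012]}}

```text
t: 1.8
position: [0.3917, 0.1861, 0.261]
orientation: [0.127, 0.992, 0.0, 0.0]
wrist_force: [0.9, 0.8, 0.4]
opening: 0.0849
grasp_force: 0.0
```

```bash
python3 - <<'E'
from h import *
o=ctrl.get_obs(); po,M=pose(o); print(o['t'],np.round(po,4),np.abs(o['joint_vel']).max())
k=knob(0); print(rows(po,[(*k,.27,0,85),(*k,.168,0,85)]))
E
```

```text
1.8 [0.3917 0.1861 0.261  1.3171] 1.1504097902336472
[[85, np.float64(-0.162), np.float64(-0.205), np.float64(-0.015), np.float64(-0.0)], [85, np.float64(-0.162), np.float64(-0.205), np.float64(0.155), np.float64(-0.0)]]
```

Emit:
{"fn": "arm_command", "kwargs": {"motion": [85,-0.162,-0.205,-0.015,0,85,-0.162,-0.205,-0.015,0,85,-0.162,-0.205,-0.015,0,85,-0.162,-0.205,-0.015,0,85,-0.162,-0.205,-0.015,0,85,-0.162,-0.205,-0.015,0]}}

```text
t: 2.4
position: [0.4544, 0.0452, 0.2694]
orientation: [0.127, 0.992, 0.0, -0.0]
wrist_force: [-0.3, 1.0, 0.2]
opening: 0.0848
grasp_force: 0.0
```

```bash
python3 - <<'E'
from h import *
f=ctrl.grab_frame('wrist'); save(f,'w1'); f=ctrl.grab_frame('top'); print(theta(f)); 
p=pts(f,np.ones((400,640),bool))
o=ctrl.get_obs(); po,M=pose(o); print(o['t'],np.round(po,4),np.abs(o['joint_vel']).max())
k=knob(0); print(k,rows(po,[(*k,.25,0,85),(*k,.168,0,85)]))
E
```

```text
(np.float64(-0.0008299160367479073), 762)
2.5 [0.4543 0.0457 0.2695 1.3185] 0.0035970082813412078
[0.45464099 0.04275529] [[85, np.float64(-0.002), np.float64(-0.005), np.float64(0.033), np.float64(0.0)], [85, np.float64(-0.002), np.float64(-0.005), np.float64(0.169), np.float64(0.0)]]
```

View pics/w1.png

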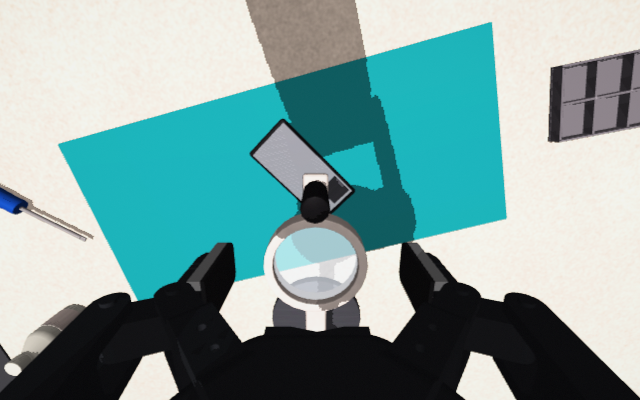

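The wrist view shows the knob at pixel (316,208), centred between the fingertips at about (222,255) and (415,255). I descend and close.

Emit:
{"fn": "arm_command", "kwargs": {"motion": [85,-0.002,-0.005,0.058,0,85,-0.002,-0.005,0.115,0,85,-0.002,-0.005,0.169,0,85,-0.002,-0.005,0.169,0,15,-0.002,-0.005,0.169,0,15,-0.002,-0.005,0.169,0,15,-0.002,-0.005,0.169,0,15,-0.002,-0.005,0.169,0]}}

```text
t: 3.3
position: [0.4554, 0.0414, 0.1692]
orientation: [0.127, 0.992, 0.0, 0.001]
wrist_force: [0.6, -0.4, 0.2]
opening: 0.0275
grasp_force: 0.0
```

```bash
python3 - <<'E'
from h import *
f=ctrl.grab_frame('top'); print(theta(f)); 
o=ctrl.get_obs(); po,M=pose(o); print(o['t'],np.round(po,4),o['opening'],o['grasp_force'],o['wrist_force'].round(1),np.abs(o['joint_vel']).max())
E
```

```text
(np.float64(-8.425398500236686e-06), 928)
3.35 [0.4554 0.0413 0.1693 1.3167] 0.022638302274954447 58.247146010398865 [-4.2  1.2  8.8] 0.008299785378807493
```

```bash
cat >> h.py <<'E'
def arc(po,th,z,h):
    d=np.array(po[:2])-R0[:2]; r=np.hypot(*d); a=np.arctan2(d[1],d[0])
    psi0=po[3]; out=[]
    for i,t in enumerate(th):
        X,Y=R0[0]+r*np.cos(a+t),R0[1]+r*np.sin(a+t)
        out.append((X,Y,z,psi0+t-R0[2]+np.pi/2,h))
    return rows(po,out)
def show(rs): print('['+', '.join(f'{float(v):g}' for r in rs for v in r)+']')
E
python3 - <<'E'
from h import *
po,M=pose(ctrl.get_obs()); s=np.arange(1,19)/18; th=.53*(s-np.sin(2*np.pi*s)/(2*np.pi)); print(np.hypot(po[0]-R0[0],po[1]-R0[1]), th.round(3))
show(arc(po,th[:9],po[2],15))
E
```

```text
0.2589039378371111 [0.001 0.005 0.015 0.035 0.064 0.104 0.152 0.207 0.265 0.323 0.378 0.426
 0.466 0.495 0.515 0.525 0.529 0.53 ]
[15, -0, -0, 0, -0, 15, -0, -0.002, 0, -0.001, 15, -0, -0.007, 0, -0.005, 15, -0, -0.015, 0, -0.011, 15, -0.001, -0.028, 0, -0.02, 15, -0.003, -0.045, 0, -0.033, 15, -0.005, -0.065, 0, -0.048, 15, -0.01, -0.089, 0, -0.066, 15, -0.016, -0.113, 0, -0.084]
```

Emit:
{"fn": "arm_command", "kwargs": {"motion": [15,0,0,0,0,15,0,-0.002,0,-0.001,15,0,-0.007,0,-0.005,15,0,-0.015,0,-0.011,15,-0.001,-0.028,0,-0.02,15,-0.003,-0.045,0,-0.033,15,-0.005,-0.065,0,-0.048,15,-0.01,-0.089,0,-0.066,15,-0.016,-0.113,0,-0.084]}}

```text
t: 4.25
position: [0.4476, -0.0273, 0.1693]
orientation: [-0.006, 1.0, -0.0, 0.001]
wrist_force: [4.8, 1.1, 3.2]
opening: 0.0225
grasp_force: 58.6
```

```bash
python3 - <<'E'
from h import *
o=ctrl.get_obs(); po,M=pose(o); s=np.arange(1,19)/18; th=.53*(s-np.sin(2*np.pi*s)/(2*np.pi))-.265
show(arc(po,th[9:],po[2],15)); print(o['t'],np.round(po,4),o['wrist_force'])
E
```

```text
[15, -0.001, -0.025, 0, -0.019, 15, -0.003, -0.049, 0, -0.036, 15, -0.006, -0.069, 0, -0.051, 15, -0.009, -0.086, 0, -0.064, 15, -0.012, -0.098, 0, -0.073, 15, -0.014, -0.107, 0, -0.079, 15, -0.015, -0.111, 0, -0.083, 15, -0.016, -0.113, 0, -0.084, 15, -0.016, -0.113, 0, -0.084]
4.25 [ 0.4476 -0.0273  0.1693  1.5831] [4.79426686 1.10462904 3.18389124]
```

Emit:
{"fn": "arm_command", "kwargs": {"motion": [15,-0.001,-0.025,0,-0.019,15,-0.003,-0.049,0,-0.036,15,-0.006,-0.069,0,-0.051,15,-0.009,-0.086,0,-0.064,15,-0.012,-0.098,0,-0.073,15,-0.014,-0.107,0,-0.079,15,-0.015,-0.111,0,-0.083,15,-0.016,-0.113,0,-0.084,15,-0.016,-0.113,0,-0.084,15,-0.016,-0.113,0,-0.084]}}

```text
t: 5.25
position: [0.458, -0.0947, 0.1693]
orientation: [-0.136, 0.991, -0.0, 0.001]
wrist_force: [-0.6, 0.0, 6.1]
opening: 0.0227
grasp_force: 58.9
```

```bash
python3 - <<'E'
from h import *
f=ctrl.grab_frame('top'); print(theta(f)); o=ctrl.get_obs(); po,M=pose(o); print(o['t'],np.round(po,4),o['wrist_force'],knob(.53),np.abs(o['joint_vel']).max())
# release: opening starts at row 1; knob frees ~0.1 s; theta(t)=.53 cos(1.46(t-.1))
t=np.arange(1,8)*.1; w=1.46
th=.53*np.cos(w*np.clip(t-.08,0,9))-.53; z=[.169,.169,.19,.225,.235,.235,.235]
rs=arc(po,th,0,85)
for r,zz in zip(rs,z): r[3]=round((po[2]-zz)/.6,3)
print(th.round(3)); show(rs)
E
```

```text
(np.float64(0.5364925852981712), 935)
5.3 [ 0.458  -0.0946  0.1693  1.8444] [-0.22798879  0.84236041  5.56573297] [ 0.45623494 -0.09342821] 0.0011557868801962254
[-0.    -0.008 -0.027 -0.057 -0.097 -0.146 -0.203]
[85, 0, 0, 0.001, 0, 85, 0, 0.003, 0.001, 0.003, 85, -0, 0.012, -0.034, 0.009, 85, -0, 0.024, -0.093, 0.018, 85, -0.002, 0.042, -0.109, 0.031, 85, -0.004, 0.063, -0.109, 0.046, 85, -0.008, 0.087, -0.109, 0.065]
```

Emit:
{"fn": "arm_command", "kwargs": {"motion": [85,0,0,0,0,85,0,0.003,0,0.003,85,0,0.012,-0.034,0.009,85,0,0.024,-0.093,0.018,85,-0.002,0.042,-0.109,0.031,85,-0.004,0.063,-0.109,0.046]}}

```text
t: 5.9
position: [0.45, -0.0572, 0.2355]
orientation: [-0.063, 0.998, -0.0, 0.001]
wrist_force: [-0.3, -0.6, 0.7]
opening: 0.0852
grasp_force: 0.0
```

```bash
cat >> h.py <<'E'
def meas():
    t=ctrl.get_obs()['t']; f=ctrl.grab_frame('top'); th,n=theta(f)
    open('log.txt','a').write(f'{t} {th} {n}\n'); return t,th,n
def model(p,t): A,ph,w,g=p; return A*np.exp(-g*(t-5.3))*np.cos(w*(t-5.3)-ph)
def fit():
    d=np.loadtxt('log.txt',ndmin=2); t,y=d[:,0],d[:,1]
    prior=np.array([.53,.15,1.46,.034]); sg=np.array([.03,.15,.15,.01])
    r=least_squares(lambda p:np.r_[(model(p,t)-y)/.008,(p-prior)/sg],prior); return r.x,(model(r.x,t)-y)[-4:]
def plan(n=10,z=.235,lead=0.02,h=85):
    o=ctrl.get_obs(); po,M=pose(o); p,res=fit(); t=o['t']+.1*np.arange(1,n+1)
    th=model(p,t+lead); now=model(p,o['t']); k=knob(now)
    print('t',round(o['t'],2),'fit',p.round(3),'res',res.round(3),'offset mm',(1e3*(np.array(po[:2])-k)).round(1),'z',round(po[2],4),'theta',now.round(3),'->',th.round(2))
    show(rows(po,[(*knob(a),z,a,h) for a in th]))
E
python3 - <<'E'
from h import *
print(meas()); plan(6)
E
```

```text
(5.9, np.float64(0.3265285617597544), 840)
t 5.95 fit [0.523 0.039 1.527 0.034] res [0.001] offset mm [  3.  -22.4] z 0.2345 theta 0.296 -> [ 0.21  0.14  0.06 -0.01 -0.09 -0.16]
[85, -0.004, 0.073, -0.001, 0.052, 85, -0.01, 0.104, -0.001, 0.075, 85, -0.019, 0.136, -0.001, 0.1, 85, -0.031, 0.167, -0.001, 0.124, 85, -0.044, 0.197, -0.001, 0.148, 85, -0.06, 0.225, -0.001, 0.172]
```

Emit:
{"fn": "arm_command", "kwargs": {"motion": [85,-0.004,0.073,0,0.04,85,-0.01,0.104,0,0.075,85,-0.019,0.136,0,0.1,85,-0.031,0.167,0,0.124,85,-0.044,0.197,0,0.148,85,-0.06,0.225,0,0.172]}}

```text
t: 6.55
position: [0.468, 0.0818, 0.2333]
orientation: [0.205, 0.979, -0.0, -0.0]
wrist_force: [-0.1, -1.1, 0.1]
opening: 0.0851
grasp_force: 0.0
```

```bash
python3 - <<'E'
from h import *
print(meas()); plan(8)
E
```

```text
(6.55, np.float64(-0.1728098129340851), 693)
t 6.6 fit [0.531 0.052 1.574 0.034] res [0.    0.001] offset mm [ -5. -10.] z 0.233 theta -0.209 -> [-0.29 -0.35 -0.4  -0.44 -0.47 -0.49 -0.5  -0.49]
[85, -0.004, 0.054, -0.003, 0.04, 85, -0.008, 0.08, -0.003, 0.059, 85, -0.013, 0.101, -0.003, 0.076, 85, -0.017, 0.119, -0.003, 0.089, 85, -0.021, 0.131, -0.003, 0.098, 85, -0.023, 0.138, -0.003, 0.104, 85, -0.024, 0.14, -0.003, 0.106, 85, -0.023, 0.138, -0.003, 0.103]
```

Emit:
{"fn": "arm_command", "kwargs": {"motion": [85,-0.004,0.054,-0.003,0.04,85,-0.008,0.08,-0.003,0.059,85,-0.013,0.101,-0.003,0.076,85,-0.017,0.119,-0.003,0.089,85,-0.021,0.131,-0.003,0.098,85,-0.023,0.138,-0.003,0.104,85,-0.024,0.14,-0.003,0.106,85,-0.023,0.138,-0.003,0.103]}}

```text
t: 7.4
position: [0.5137, 0.1513, 0.2351]
orientation: [0.359, 0.933, -0.0, -0.0]
wrist_force: [0.2, 1.1, 0.2]
opening: 0.0845
grasp_force: 0.0
```

```bash
python3 - <<'E'
from h import *
print(meas()); plan(10)
E
```

```text
(7.4, np.float64(-0.47862554480858116), 911)
t 7.45 fit [0.522 0.084 1.605 0.035] res [-0.     0.001 -0.001] offset mm [1.7 1.1] z 0.2353 theta -0.472 -> [-0.44 -0.4  -0.35 -0.3  -0.23 -0.16 -0.09 -0.01  0.06  0.13]
[85, 0.001, -0.017, 0, -0.012, 85, -0, -0.033, 0, -0.025, 85, -0.002, -0.054, 0, -0.04, 85, -0.006, -0.079, 0, -0.058, 85, -0.012, -0.106, 0, -0.079, 85, -0.021, -0.135, 0, -0.101, 85, -0.032, -0.165, 0, -0.124, 85, -0.045, -0.195, 0, -0.148, 85, -0.061, -0.223, 0, -0.172, 85, -0.078, -0.25, 0, -0.195]
```

Emit:
{"fn": "arm_command", "kwargs": {"motion": [85,0.001,-0.017,0,-0.012,85,0,-0.033,0,-0.025,85,-0.002,-0.054,0,-0.04,85,-0.006,-0.079,0,-0.058,85,-0.012,-0.106,0,-0.079,85,-0.021,-0.135,0,-0.101,85,-0.032,-0.165,0,-0.124,85,-0.045,-0.195,0,-0.148,85,-0.061,-0.223,0,-0.172,85,-0.078,-0.25,0,-0.195]}}

```text
t: 8.45
position: [0.4473, 0.0078, 0.2355]
orientation: [0.059, 0.998, -0.0, 0.0]
wrist_force: [0.3, -0.2, 0.8]
opening: 0.0851
grasp_force: 0.0
```

```bash
python3 - <<'E'
from h import *
print(meas()); plan(10)
E
```

```text
(8.45, np.float64(0.09202622672612434), 935)
t 8.5 fit [0.525 0.058 1.578 0.038] res [-0.003  0.004 -0.003  0.001] offset mm [-1.3 -3.9] z 0.2355 theta 0.129 -> [0.21 0.27 0.33 0.37 0.41 0.43 0.45 0.45 0.44 0.43]
[85, -0.003, -0.028, 0.001, -0.022, 85, -0.005, -0.055, 0.001, -0.042, 85, -0.009, -0.078, 0.001, -0.059, 85, -0.013, -0.097, 0.001, -0.074, 85, -0.017, -0.112, 0.001, -0.085, 85, -0.02, -0.123, 0.001, -0.094, 85, -0.022, -0.129, 0.001, -0.098, 85, -0.022, -0.131, 0.001, -0.099, 85, -0.021, -0.128, 0.001, -0.097, 85, -0.019, -0.12, 0.001, -0.091]
```

Emit:
{"fn": "arm_command", "kwargs": {"motion": [85,-0.003,-0.028,0,-0.022,85,-0.005,-0.055,0,-0.042,85,-0.009,-0.078,0,-0.059,85,-0.013,-0.097,0,-0.074,85,-0.017,-0.112,0,-0.085,85,-0.02,-0.123,0,-0.094,85,-0.022,-0.129,0,-0.098,85,-0.022,-0.131,0,-0.099,85,-0.021,-0.128,0,-0.097,85,-0.019,-0.12,0,-0.091]}}

```text
t: 9.5
position: [0.4503, -0.0638, 0.2353]
orientation: [-0.081, 0.997, -0.0, -0.0]
wrist_force: [-0.3, 0.3, -0.2]
opening: 0.0853
grasp_force: 0.0
```

```bash
python3 - <<'E'
from h import *
print(meas()); plan(10)
E
```

```text
(9.5, np.float64(0.42007877444091357), 812)
t 9.55 fit [0.527 0.06  1.58  0.042] res [ 0.004 -0.     0.002  0.003] offset mm [0.7 0.1] z 0.2353 theta 0.411 -> [ 0.37  0.33  0.28  0.22  0.16  0.09  0.03 -0.04 -0.11 -0.17]
[85, 0.001, 0.017, 0.001, 0.014, 85, -0, 0.036, 0.001, 0.027, 85, -0.003, 0.057, 0.001, 0.043, 85, -0.007, 0.082, 0.001, 0.062, 85, -0.013, 0.108, 0.001, 0.081, 85, -0.021, 0.135, 0.001, 0.102, 85, -0.031, 0.163, 0.001, 0.124, 85, -0.043, 0.189, 0.001, 0.145, 85, -0.056, 0.214, 0.001, 0.166, 85, -0.071, 0.237, 0.001, 0.186]
```

Emit:
{"fn": "arm_command", "kwargs": {"motion": [85,0.001,0.017,0,0.014,85,0,0.036,0,0.027,85,-0.003,0.057,0,0.043,85,-0.007,0.082,0,0.062,85,-0.013,0.108,0,0.081,85,-0.021,0.135,0,0.102,85,-0.031,0.163,0,0.124,85,-0.043,0.189,0,0.145,85,-0.056,0.214,0,0.166,85,-0.071,0.237,0,0.186]}}

```text
t: 10.55
position: [0.4691, 0.0845, 0.2354]
orientation: [0.21, 0.978, 0.0, 0.0]
wrist_force: [1.0, 0.1, 1.0]
opening: 0.0851
grasp_force: 0.0
```

```bash
python3 - <<'E'
from h import *
print(meas()); plan(10)
E
```

```text
(10.55, np.float64(-0.1518371407142894), 679)
t 10.6 fit [0.528 0.056 1.577 0.043] res [-0.001 -0.     0.003 -0.001] offset mm [-0.9 -1.7] z 0.2352 theta -0.183 -> [-0.25 -0.3  -0.34 -0.37 -0.39 -0.41 -0.41 -0.4  -0.38 -0.36]
[85, -0.002, 0.032, 0, 0.024, 85, -0.004, 0.053, 0, 0.04, 85, -0.006, 0.07, 0, 0.053, 85, -0.009, 0.084, 0, 0.063, 85, -0.011, 0.093, 0, 0.07, 85, -0.012, 0.099, 0, 0.074, 85, -0.012, 0.1, 0, 0.075, 85, -0.011, 0.096, 0, 0.072, 85, -0.01, 0.089, 0, 0.067, 85, -0.007, 0.078, 0, 0.058]
```

Emit:
{"fn": "arm_command", "kwargs": {"motion": [85,-0.002,0.032,0,0.024,85,-0.004,0.053,0,0.04,85,-0.006,0.07,0,0.053,85,-0.009,0.084,0,0.063,85,-0.011,0.093,0,0.07,85,-0.012,0.099,0,0.074,85,-0.012,0.1,0,0.075,85,-0.011,0.096,0,0.072,85,-0.01,0.089,0,0.067,85,-0.007,0.078,0,0.058]}}

```text
t: 11.6
position: [0.4919, 0.1237, 0.2353]
orientation: [0.296, 0.955, -0.0, 0.0]
wrist_force: [0.2, -0.6, -0.7]
opening: 0.0852
grasp_force: 0.0
```

```bash
python3 - <<'E'
from h import *
print(meas()); plan(10)
E
```

```text
(11.6, np.float64(-0.35135460810460845), 712)
t 11.65 fit [0.53  0.057 1.579 0.046] res [ 0.001 -0.001 -0.002 -0.004] offset mm [0.8 0.3] z 0.2354 theta -0.339 -> [-0.29 -0.25 -0.19 -0.14 -0.08 -0.02  0.04  0.1   0.16  0.21]
[85, 0, -0.021, 0.001, -0.017, 85, -0.001, -0.041, 0.001, -0.032, 85, -0.004, -0.064, 0.001, -0.048, 85, -0.009, -0.088, 0.001, -0.066, 85, -0.015, -0.113, 0.001, -0.085, 85, -0.022, -0.138, 0.001, -0.104, 85, -0.031, -0.162, 0.001, -0.123, 85, -0.042, -0.186, 0.001, -0.142, 85, -0.053, -0.207, 0.001, -0.16, 85, -0.064, -0.226, 0.001, -0.176]
```

Emit:
{"fn": "arm_command", "kwargs": {"motion": [85,0,-0.021,0,-0.017,85,-0.001,-0.041,0,-0.032,85,-0.004,-0.064,0,-0.048,85,-0.009,-0.088,0,-0.066,85,-0.015,-0.113,0,-0.085,85,-0.022,-0.138,0,-0.104,85,-0.031,-0.162,0,-0.123,85,-0.042,-0.186,0,-0.142,85,-0.053,-0.207,0,-0.16,85,-0.064,-0.226,0,-0.176]}}

```text
t: 12.65
position: [0.4466, -0.0101, 0.2355]
orientation: [0.024, 1.0, -0.0, 0.0]
wrist_force: [-0.0, -1.2, 0.3]
opening: 0.0848
grasp_force: 0.0
```

```bash
python3 - <<'E'
from h import *
print(meas()); plan(10)
E
```

```text
(12.65, np.float64(0.19203130961699932), 904)
t 12.7 fit [0.531 0.054 1.577 0.047] res [-0.001  0.001 -0.004  0.002] offset mm [0.1 2.1] z 0.2355 theta 0.219 -> [0.27 0.31 0.33 0.35 0.36 0.37 0.36 0.34 0.32 0.28]
[85, -0.001, -0.026, 0.001, -0.02, 85, -0.002, -0.041, 0.001, -0.031, 85, -0.003, -0.053, 0.001, -0.04, 85, -0.005, -0.062, 0.001, -0.046, 85, -0.005, -0.066, 0.001, -0.05, 85, -0.005, -0.067, 0.001, -0.05, 85, -0.005, -0.063, 0.001, -0.047, 85, -0.004, -0.056, 0.001, -0.042, 85, -0.003, -0.045, 0.001, -0.034, 85, -0.001, -0.031, 0.001, -0.024]
```

Emit:
{"fn": "arm_command", "kwargs": {"motion": [85,-0.001,-0.026,0,-0.02,85,-0.002,-0.041,0.035,-0.031,85,-0.003,-0.053,0.08,-0.04,15,-0.005,-0.062,0.111,-0.046,15,-0.005,-0.066,0.111,-0.05,15,-0.005,-0.067,0.111,-0.05,15,-0.005,-0.064,0.111,-0.048,15,-0.004,-0.058,0.111,-0.044,15,-0.004,-0.056,0.111,-0.042,15,-0.004,-0.056,0.111,-0.042]}}

```text
t: 13.7
position: [0.448, -0.0425, 0.1703]
orientation: [-0.041, 0.999, -0.0, 0.001]
wrist_force: [-3.4, -1.1, 7.1]
opening: 0.0224
grasp_force: 58.9
```

```bash
python3 - <<'E'
from h import *
t,th,n=meas(); print(t,th,n); o=ctrl.get_obs(); po,M=pose(o); print(np.round(po,4),o['opening'],o['grasp_force'],o['wrist_force'].round(1), knob(th))
s=np.arange(1,21)/20; q=-th*(s-np.sin(2*np.pi*s)/(2*np.pi)); print(q[9],q[19]); show(arc(po,q[:10],po[2],15))
show(arc(po,q[10:]-q[9],po[2],15))
E
```

```text
13.7 0.3313801425532345 946
[ 0.448  -0.0426  0.1702  1.6524] 0.022321266339123045 58.94074201583862 [-3.4  0.2  6.9] [ 0.44713705 -0.04268096]
-0.16569007127661725 -0.3313801425532345
[15, -0, 0, 0, 0, 15, -0, 0.001, 0, 0.001, 15, -0, 0.003, 0, 0.002, 15, -0, 0.007, 0, 0.005, 15, -0, 0.013, 0, 0.01, 15, -0.001, 0.021, 0, 0.016, 15, -0.001, 0.032, 0, 0.023, 15, -0.002, 0.044, 0, 0.032, 15, -0.004, 0.057, 0, 0.042, 15, -0.006, 0.071, 0, 0.053]
[15, -0, 0.014, 0, 0.01, 15, -0.001, 0.028, 0, 0.02, 15, -0.002, 0.04, 0, 0.029, 15, -0.003, 0.05, 0, 0.037, 15, -0.004, 0.058, 0, 0.043, 15, -0.005, 0.064, 0, 0.048, 15, -0.006, 0.068, 0, 0.051, 15, -0.006, 0.07, 0, 0.052, 15, -0.006, 0.071, 0, 0.053, 15, -0.006, 0.071, 0, 0.053]
```

Caught. Bringing it back to the middle.

Emit:
{"fn": "arm_command", "kwargs": {"motion": [15,0,0,0,0,15,0,0.001,0,0.001,15,0,0.003,0,0.002,15,0,0.007,0,0.005,15,0,0.013,0,0.01,15,-0.001,0.021,0,0.016,15,-0.001,0.032,0,0.023,15,-0.002,0.044,0,0.032,15,-0.004,0.057,0,0.042,15,-0.006,0.071,0,0.053]}}

```text
t: 14.75
position: [0.4481, 0.0005, 0.1703]
orientation: [0.043, 0.999, 0.0, 0.001]
wrist_force: [0.5, 0.0, 6.3]
opening: 0.0224
grasp_force: 58.9
```

Emit:
{"fn": "arm_command", "kwargs": {"motion": [15,0,0.014,0,0.01,15,-0.001,0.028,0,0.02,15,-0.002,0.04,0,0.029,15,-0.003,0.05,0,0.037,15,-0.004,0.058,0,0.043,15,-0.005,0.064,0,0.048,15,-0.006,0.068,0,0.051,15,-0.006,0.07,0,0.052,15,-0.006,0.071,0,0.053,15,-0.006,0.071,0,0.053]}}

```text
t: 15.75
position: [0.4553, 0.0426, 0.1703]
orientation: [0.125, 0.992, 0.0, 0.001]
wrist_force: [-1.8, 1.3, 7.0]
opening: 0.0227
grasp_force: 58.9
```

```bash
python3 - <<'E'
from h import *
o=ctrl.get_obs(); a=[theta(ctrl.grab_frame('top'))[0] for _ in range(6)]; o=ctrl.get_obs(); po,M=pose(o)
print(o['t'],np.mean(a),np.std(a),np.round(po,4),o['wrist_force'].round(1)); th=np.mean(a)
show(arc(po,[-th],po[2],15))
E
```

```text
16.05 0.0014137925660450523 0.0002570048017375362 [0.4553 0.0425 0.1703 1.3196] [-2.6  1.3  6.6]
[15, -0, 0.001, 0, 0]
```

Emit:
{"fn": "arm_command", "kwargs": {"motion": [15,0,0.001,0,0,15,0,0.001,0,0,85,0,0.001,0,0,85,0,0.001,0,0,85,0,0.001,0,0,85,0,0.001,0,0,85,0,0.001,0,0,85,0,0.001,-0.06,0,85,0,0.001,-0.13,0,85,0,0.001,-0.2,0]}}

```text
t: 17.05
position: [0.4548, 0.0425, 0.29]
orientation: [0.125, 0.992, -0.0, -0.0]
wrist_force: [0.6, 0.3, 0.7]
opening: 0.0849
grasp_force: 0.0
```

```bash
python3 - <<'E'
from h import *
a=[]
for i in range(16): a.append(theta(ctrl.grab_frame('top'))[0])
o=ctrl.get_obs(); po,M=pose(o)
print(o['t'],np.round(a,4),np.round(po,4),o['wrist_force'].round(1),o['opening'])
f=ctrl.grab_frame('side'); save(f,'end')
E
```

```text
17.85 [-0.0002 -0.0002 -0.0002 -0.0002 -0.0001 -0.0002 -0.0003 -0.0002 -0.0002
 -0.0002 -0.0002 -0.0003 -0.0002 -0.0002 -0.0002 -0.0002] [0.4551 0.0425 0.2886 1.3198] [ 0.5 -0.4 -0.2] 0.08462780311455449
```

View pics/end.png

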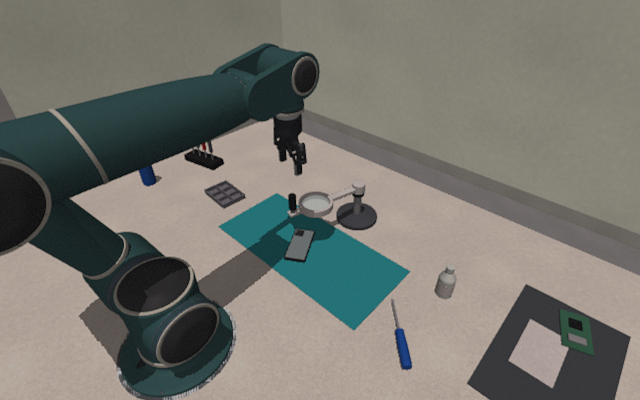

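The gripper at (290,150) is clear above the knob at (292,203). The arm is at rest in the middle, with the angle steady at -0.0002 rad, and the bystanders are where they were.

```bash
python3 -c "
from cell import ctrl; print(ctrl.finish_job())"
```

```text
the job is handed in; nothing more can be done
None
```

The job is handed in: I drew the magnifier arm to about 30°, let it swing, shadowed the knob for about 7 s, then caught it and left the arm at rest in its middle position, with nothing else moved; the handover returned no verdict.

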